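# Select the test track and connect it

## Robot

A 6-joint arm with a two-finger parallel gripper is mounted at the origin on the work surface. World frame = base frame: x ahead of the robot, y to its left, z up, the work surface at z = 0. Lengths are in mm, angles in rad, forces in N, time in s.
With the tool pointing down it reaches from about 375 to 925 mm from the base axis. Payload 5.7 kg.
Tool frame: the origin (TCP) lies between the finger pads; the fingertips stand arm.tips_ahead ahead of it and the grasp point (between the pads) is the TCP (arm.tips_ahead is the distance from the TCP to the fingertips, in mm); z points along the fingers, y is the line along which they close (so a half turn about z gives the same grasp; the last joint's range is limited). The gripper opens to 88 mm and grips with 3 to 60 N. Pads are 20 mm wide; open, the fingers measure 115 mm over their backs; the gripper's body (75 mm by 178 mm) begins 61 mm behind the grasp point.
Start: joints at [-1.284, 0.359, 1.51, -0, 1.272, -0.115], TCP at [234.628, -552.19, 241.623] pointing down, gripper open.
Joint ranges: [-2.97, 2.97], [-1.01, 2.36], [0.21, 2.38], [-0.96, 4.11], [0.2, 2.71], [-2.98, 2.98]. Speed limits (rad/s): [2.39, 2.39, 3.14, 3.14, 3.14, 3.14].

## Interface

Orientations are given as a unit quaternion [w, x, y, z].
In Python, from cell import arm, viewer gives the robot as it stands.
- The arm moves only by the shell command python3 -m crank 'ROWS' [OPENING]. ROWS is JSON, a list that holds one entry, the list of rows, each a list of 4 numbers: the shift along the tool's x, y, z in m, then the turn about the tool's z in rad. A call has 1 to 8 rows; each row is the pose to reach, as a shift and turn from the pose commanded when the call began, along the tool's axes at that moment; what a row does not reach only later rows make up. A row lasts 1/8 s, in which the tool goes at most 62.5 mm and 10.7 degrees, less where a joint would pass 70% of its speed; a pose out of reach is approached as far as the arm can. A call with a gripper value outside its range is refused whole. OPENING is the finger opening in m, from 0 to 0.0878, set as the call begins (- or left out, the last holds). The fingers move at their own pace and stop on an object; the grip force is fixed at half the most. Time passes only in rows, so rows that repeat a pose let the fingers close. It gives the time, the measured TCP pose, the force, the opening and the grip force at its end, in the units of the state.
- arm.observe(): the state, without advancing time (a new reading comes with each control period).
- viewer.snapshot(name): name is "side" or "top" or "wrist"; returns the picture (480x640x3 uint8, blue, green, red); there is no depth.
- viewer.camera_params(name): a dict with "fx", "fy", "cx", "cy" (pixels), "rvec" (rotation vector, rad) and "tvec" (3), from world to camera coordinates, as OpenCV has them. Camera axes: x right, y down, z forward; pixel columns grow to the right and rows downward; lengths in mm; the calibration is good to about 2 mm. A picture is of the moment at which its call begins: read the wrist's pose just before it. camera_params takes no time and is no camera call; for the wrist camera it gives the pose at the moment of the call.
- arm.sign_off(): hands the job in; it is judged then, once.
The state is a dict: "t": time; "qpos": joint angles; "dq": joint speeds; "effort": joint torques, N m; "position": TCP position; "eef_rot": TCP orientation; "wrist_force": force on the tool from outside, world axes, zero at the start; "moment": the same for the moment, N m; "gripper_width": opening from 0.0 (shut) to 1.0 (fully open); "grip_force": force on a finger pad.
Only numpy, scipy, OpenCV 4.12 (cv2) and the standard library are available. Lean on these libraries where they do the work, as an engineer would, in place of code of your own. Each camera call takes 0.05 s, during which the arm holds its last target. There are 200 camera calls.

## Task

On the test-track selector box, push the dial's upright tab round with the outside of the fingers, without taking it between them, until it points at the middle of the label plate with the cross, and let it rest there. Then press the round button on the box fully down and let it come up again, and take the hand away. Leave the railcar, the solder spool and the screwdriver where they are.

Things in the scene. Friction and masses are not known exactly. Their poses are not given: they have to be found in the camera images.
- selector: The test-track selector: a grey metal box screwed to the bench, 260 x 260 x 60 mm high, flat lid 60 mm above the bench. Origin at the centre of its underside, z up; its -x side has four black sockets and roughly faces the robot, yaw varies. Its lid carries the dial in the middle, four label plates and a push button.
- dial (a joint): Angle of the dial about the vertical axis through the middle of the box, in rad, counterclockwise positive seen from above; 0 when the tab points along the box's -x axis, stops at -1.95 and +1.95. It starts near 0, where there is no plate. The dial is a black disc, 84 mm across, 10 mm thick, lying on the lid, with one plain metal tab standing on it. It has no clicks: it turns against steady friction (about 2 N at the tab) and stays where it is left.
- tab_tip (a point): The outer end of the tab's top edge, 64 mm from the dial axis and 42 mm above the lid (102 mm above the bench). Its x axis runs horizontally from the tip to the dial axis, y across the tab, z up. The tab is an upright plate 12 mm thick (y), 38 mm long (from 26 to 64 mm from the axis), its top 42 mm above the lid; the part beyond the disc (42 to 64 mm from the axis) overhangs 5 mm above the lid. The tab is also the dial's pointer: its outer end points radially at the plates.
- plate_cross: A thin round white label plate, 36 mm across and 3 mm thick, lying flat on the selector's lid, with a cross of two bars, each 27 x 7 mm, in black on it. Origin at the centre of its underside, z up. The four plates stand around the dial 92 mm from its axis, at dial readings of about -1.6, -0.8, +0.8 and +1.6; which plate is at which place changes from run to run.
- plate_ring: A thin round white label plate, 36 mm across and 3 mm thick, lying flat on the selector's lid, with a ring, 25 mm across with a 15 mm open middle, in black on it. Origin at the centre of its underside, z up. The four plates stand around the dial 92 mm from its axis, at dial readings of about -1.6, -0.8, +0.8 and +1.6; which plate is at which place changes from run to run.
- plate_bar: A thin round white label plate, 36 mm across and 3 mm thick, lying flat on the selector's lid, with a single bar, 27 x 7 mm, in black on it. Origin at the centre of its underside, z up. The four plates stand around the dial 92 mm from its axis, at dial readings of about -1.6, -0.8, +0.8 and +1.6; which plate is at which place changes from run to run.
- plate_dot: A thin round white label plate, 36 mm across and 3 mm thick, lying flat on the selector's lid, with one solid dot, 12 mm across, in black on it. Origin at the centre of its underside, z up. The four plates stand around the dial 92 mm from its axis, at dial readings of about -1.6, -0.8, +0.8 and +1.6; which plate is at which place changes from run to run.
- button (a joint): Travel of the push button, in m: 0 up, 0.006 fully down. A spring returns it; fully down takes 5 N.
- button_top (a point): Centre of the top of the push button: a plain metal cap 28 mm across in a black housing on the lid, 98 mm from the dial axis on the box's +x side (away from the robot). Pressed straight down.
- railcar: A red model railcar, 150 x 32 x 44 mm high, 180 g, loose, standing on a short piece of straight track beside the box. Origin at the centre of its underside, x along its length. Bystander: not to be moved.
- spool: A metal spool of solder, 52 mm across, 46 mm high, 250 g, standing loose on the bench. Origin at the centre of its underside. Bystander: not to be moved.
- screwdriver: A screwdriver 150 mm long lying loose on the bench along its x axis. Bystander: not to be moved.

How it is judged (in metres and radians):
On the way, in this order (a step that is already met when the one before it is completed fails the run):
1. the dial's tab points at the plate with the cross and rests there (y of plate_cross in the frame of tab_tip between -0.012 and 0.012 m and x of plate_cross in the frame of tab_tip below 0 m and velocity of joint dial between -0.05 and 0.05 rad/s), for 0.3 s.
2. the button is pressed down with the dial still on the cross (y of plate_cross in the frame of tab_tip between -0.012 and 0.012 m and x of plate_cross in the frame of tab_tip below 0 m and value of joint button above 0.0045 m), for 0.05 s.
3. the button has come up again (y of plate_cross in the frame of tab_tip between -0.012 and 0.012 m and x of plate_cross in the frame of tab_tip below 0 m and value of joint button below 0.0015 m), for 0.2 s.
At the end, for the whole second after the job is handed in: The tab's pointing line passes within 12 mm of the centre of the cross plate, the dial is at rest, the button is up (under 1.5 mm), and the railcar, spool and screwdriver are within 20 mm of where they began (all of step 3 and velocity of joint dial between -0.05 and 0.05 rad/s and distance of each of railcar, spool, screwdriver from where it was at the start of the episode below 0.02 m); the robot touches nothing.
It fails at once if the button is pressed while the dial does not point at the cross (value of joint button above 0.003 m and not (y of plate_cross in the frame of tab_tip between -0.012 and 0.012 m and x of plate_cross in the frame of tab_tip below 0 m)).
It fails at once if the tab is taken between the fingers (y of the grasp point in the frame of tab_tip between -0.008 and 0.008 m and x of the grasp point in the frame of tab_tip between -0.012 and 0.045 m and z of the grasp point in the frame of tab_tip below 0.017 m and contact force between the fingers and dial above 0.5 N).
It fails at once if the railcar is moved or lifted (distance of railcar from where it was at the start of the episode above 0.02 m).
It fails at once if the spool is moved or lifted (distance of spool from where it was at the start of the episode above 0.02 m).
It fails at once if the screwdriver is moved or lifted (distance of screwdriver from where it was at the start of the episode above 0.02 m).
It also fails if it takes over 48 s, if anything falls off the work surface, if the arm or the gripper's body presses on something with over 40 N, if the wrist force passes 120 N, or if a joint passes its speed limit or range.

## Working session

There is one attempt and no reset: what is moved stays moved. The work goes in short steps, Python scripts to look and compute and a shell command to move; the robot and the scene stay as the last step left them, time stands still between calls to the robot, and variables do not carry over. Pictures are saved under pics/ and viewed, at most 10 in all, crops included, and the job is handed in when it is done.

```bash
ls; mkdir -p pics
python3 - <<'E'
from cell import arm, viewer
import cv2
print(arm.tips_ahead); s=arm.observe(); print(s)
for n in("top","side"):
    cv2.imwrite(f"pics/{n}0.png",viewer.snapshot(n)); print(viewer.camera_params(n))
E
```

```text
pics
19.0
{'t': 0.0, 'qpos': array([-1.28411294e+00,  3.59500090e-01,  1.51141698e+00,  2.25724889e-05,
        1.27249286e+00, -1.15097304e-01]), 'dq': array([-0.00042727, -0.00029149,  0.00055927, -0.00103276, -0.00052749,
        0.00021075]), 'effort': array([ 3.21567813e-04, -5.15363288e+01, -2.70736581e+01,  6.76534697e-02,
        3.53558734e-02, -1.41603441e-04]), 'position': array([ 234.45216505, -551.59406114,  240.81836684]), 'eef_rot': array([-9.06220252e-04,  9.79889564e-01,  1.99538507e-01, -6.71141084e-05]), 'wrist_force': array([-0.32726569,  0.47717118,  0.06844826]), 'moment': array([-0.00957087, -0.0396616 ,  0.01944824]), 'grip_force': 0.0, 'gripper_width': 0.9963486045415372}
{'fx': 539.5936505562369, 'fy': 539.5936505562369, 'cx': 322.99878121205677, 'cy': 239.21852782081672, 'rvec': array([ 2.13824278, -2.1083447 ,  0.20898359]), 'tvec': array([ 23.45441268, 564.62433832, 927.40496927])}
{'fx': 525.2340880673405, 'fy': 525.2340880673405, 'cx': 316.9375454137371, 'cy': 244.41236730694524, 'rvec': array([ 0.95493429, -2.30724989,  1.24358806]), 'tvec': array([397.63337088, 305.28210829, 581.53721268])}
```

View pics/top0.png

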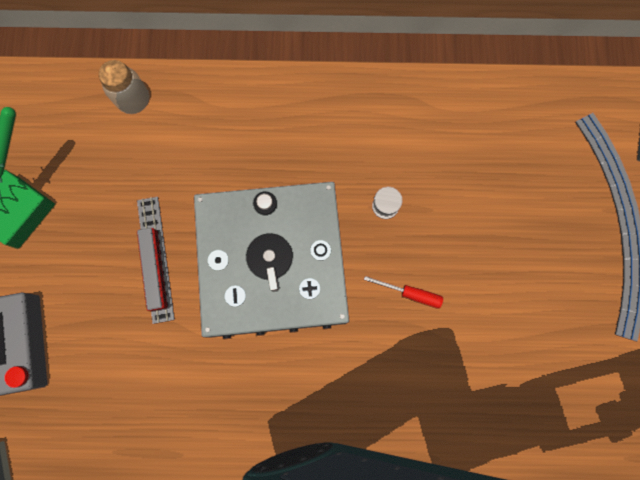

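View pics/side0.png

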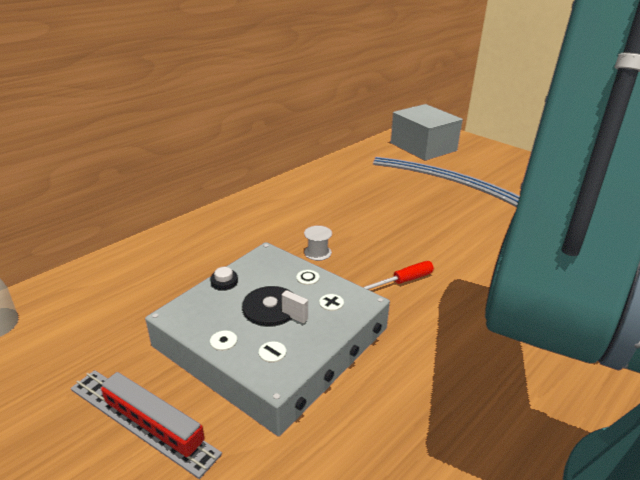

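The top view shows the dial at about (269,256) and the tab tip at (273,290). The cross plate is at (310,289), dot at (217,260), bar at (235,296), ring at (320,250) and the button cap at (264,202). The side view agrees: the cross is next to the tab on the robot's right (-y), so the dial has to go to about +0.8.

```bash
cat > h.py <<'E'
import numpy as np, cv2
from cell import arm, viewer
def ray(P,uv):
    R=cv2.Rodrigues(P["rvec"])[0]; d=R.T@np.array([(uv[0]-P["cx"])/P["fx"],(uv[1]-P["cy"])/P["fy"],1])
    return -R.T@P["tvec"], d/np.linalg.norm(d)
def onz(P,uv,z):
    c,d=ray(P,uv); return c+d*(z-c[2])/d[2]
def tri(P,a,Q,b):
    c,d=ray(P,a); e,f=ray(Q,b); s,t=np.linalg.lstsq(np.c_[d,-f],e-c,rcond=None)[0]
    p,q=c+s*d,e+t*f; return (p+q)/2,np.linalg.norm(p-q)
def blobs(mask,amin,amax):
    n,l,s,c=cv2.connectedComponentsWithStats(mask.astype(np.uint8)); return [(s[i,4],c[i],s[i]) for i in range(1,n) if amin<s[i,4]<amax]
E
python3 - <<'E'
from h import *
T,S=viewer.camera_params("top"),viewer.camera_params("side")
ti,si=cv2.imread("pics/top0.png"),cv2.imread("pics/side0.png")
for im,P,roi,n in((ti,T,(190,180,350,340),"top"),(si,S,(150,240,390,420),"side")):
    hsv=cv2.cvtColor(im,cv2.COLOR_BGR2HSV); m=(hsv[...,2]>185)&(hsv[...,1]<40)
    k=np.zeros_like(m);k[roi[1]:roi[3],roi[0]:roi[2]]=1
    cs,_=cv2.findContours((m&k).astype(np.uint8),cv2.RETR_EXTERNAL,cv2.CHAIN_APPROX_NONE)
    for c in cs:
        if cv2.contourArea(c)>60:
            uv=np.array(cv2.minAreaRect(c)[0]) if n=="top" else np.array(cv2.fitEllipse(c)[0])
            print(n,cv2.contourArea(c),uv.round(1),cv2.boundingRect(c),onz(P,uv,63).round(1))
hsv=cv2.cvtColor(ti,cv2.COLOR_BGR2HSV)
m=(hsv[...,2]<60); k=np.zeros_like(m);k[225:290,240:298]=1
c=max(cv2.findContours((m&k).astype(np.uint8),cv2.RETR_EXTERNAL,cv2.CHAIN_APPROX_NONE)[0],key=len)
(e,r)=cv2.minEnclosingCircle(c); print("disc",e,r,onz(T,e,70).round(1), "edge",onz(T,(e[0]+r,e[1]),70).round(1))
for uv in((200,199),(330.5,187),(341.5,317),(208,330)): print("screw",onz(T,uv,60).round(1))
E
python3 -c "
import cv2;i=cv2.imread('pics/top0.png')[170:345,185:355];cv2.imwrite('pics/c.png',cv2.resize(i,None,fx=3.4,fy=3.4,interpolation=2))"
```

```text
top 324.0 [234.5 295.5] (224, 285, 22, 22) [459.1 186.2  63. ]
top 327.5 [309. 288.] (299, 278, 21, 21) [474.2  55.   63. ]
top 120.0 [271.4 278.4] (267, 268, 10, 22) [490.2 122.1  63. ]
top 67.5 [268.5 255.5] (264, 251, 10, 10) [531.4 128.6  63. ]
top 306.5 [217.  259.5] (207, 250, 21, 20) [522.8 220.3  63. ]
top 303.0 [320.  249.5] (310, 240, 21, 20) [543.6  36.6  63. ]
top 133.5 [263.5 200.5] (257, 194, 14, 14) [632.9 141.   63. ]
side 448.5 [272.  350.7] (258, 340, 29, 22) [461.2 185.6  63. ]
side 418.0 [223.  339.4] (209, 330, 29, 21) [524.7 219.1  63. ]
side 77.0 [269.6 301. ] (263, 297, 14, 9) [541.7 119.8  63. ]
side 342.5 [332.2 300.9] (318, 292, 33, 19) [475.7  52.5  63. ]
side 136.0 [295.7 297.1] (282, 291, 26, 13) [520.9  85.4  63. ]
side 96.5 [341.9 287.6] (327, 279, 28, 18) [487.1  18.2  63. ]
side 270.0 [307.5 276.2] (295, 269, 26, 16) [545.9  35.7  63. ]
side 128.5 [223.2 271.7] (215, 266, 17, 12) [649.9 124.5  63. ]
disc (269.33892822265625, 256.34564208984375) 22.969722747802734 [528.8 126.4  70. ] edge [529.3  85.6  70. ]
screw [634.8 257.7  60. ]
screw [661.3  18.9  60. ]
screw [424.2  -3.   60. ]
screw [398.5 230.3  60. ]
```

View pics/c.png

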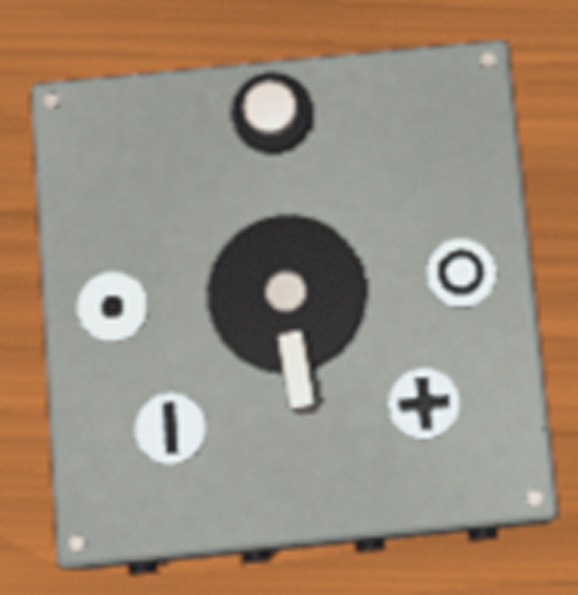

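```bash
cat >> h.py <<'E'
from scipy.spatial.transform import Rotation as Ro
A=np.array([529.3,126.2]); YAW=0.104
def tool():
    s=arm.observe(); R=Ro.from_quat(s["eef_rot"],scalar_first=True).as_matrix(); return s,R,np.arctan2(R[1,0],R[0,0])
def go(p,yaw):
    s,R,y=tool(); d=R.T@(np.array(p)-s["position"])/1e3; w=-((yaw-y+np.pi)%(2*np.pi)-np.pi)
    print("shift",d.round(4),"turn",round(w,4))
def fing(a,r,off,z):  # a: tab world angle; off: finger centre behind tab centreline
    u=np.array([np.cos(a),np.sin(a)]); p=np.array([-u[1],u[0]]); return [*(A+r*u-off*p),z]
E
python3 - <<'E'
from h import *
T,S=viewer.camera_params("top"),viewer.camera_params("side")
print("button",tri(T,(263.5,200.5),S,(223.2,270)))
ti=cv2.imread("pics/top0.png");hsv=cv2.cvtColor(ti,cv2.COLOR_BGR2HSV); m=(hsv[...,2]>185)&(hsv[...,1]<40)
k=np.zeros_like(m);k[264:295,262:282]=1
c=max(cv2.findContours((m&k).astype(np.uint8),0,1)[0],key=len); b=cv2.boxPoints(cv2.minAreaRect(c))
W=np.array([onz(T,q,102)[:2] for q in b]);print(b,W)
cc=W.mean(0)-A;print(cc,np.linalg.norm(cc),"reading",np.arctan2(cc[1],cc[0])%6.2832-np.pi-YAW)
a=np.pi+YAW
print(fing(a,52,32,200)); go(fing(a,52,32,200),YAW)
E
```

```text
button (array([627.12418102, 138.79868277,  85.74952375]), np.float64(0.7885734893664859))
[[266.24326 268.45947]
 [273.05405 267.32434]
 [276.56754 288.4054 ]
 [269.75674 289.54053]] [[502.62722615 127.89910802]
 [504.75014356 116.32640141]
 [468.76408383 109.2465004 ]
 [466.67411302 120.73721641]]
[-43.59610836  -7.64769344] 44.2618106160383 reading 0.06966927659613252
[np.float64(474.2589586531061), np.float64(152.62884347544406), 200]
shift [ 0.4961 -0.5543  0.0419] turn 0.2978
```

```bash
python3 -m crank '[[[0.038,-0.043,0.003,0.02],[0.076,-0.085,0.006,0.05],[0.114,-0.128,0.01,0.07],[0.153,-0.17,0.013,0.09],[0.191,-0.213,0.016,0.11],[0.229,-0.256,0.019,0.14],[0.267,-0.298,0.022,0.16],[0.305,-0.341,0.026,0.18]]]' 0
python3 - <<'E'
from h import *
go(fing(np.pi+.104,52,32,200),.104)
E
```

```text
t: 1.1
position: [382.3, -117.4, 215.6]
eef_rot: [0.0, 0.994, 0.11, 0.0]
wrist_force: [0.4, 0.5, -0.3]
gripper_width: 0.13
grip_force: 0.0
shift [ 0.1488 -0.2434  0.0156] turn 0.1166
```

```bash
python3 -m crank '[[[0.03,-0.05,0.003,0.03],[0.06,-0.1,0.006,0.06],[0.09,-0.15,0.009,0.09],[0.12,-0.2,0.013,0.117],[0.149,-0.243,0.016,0.117],[0.149,-0.243,0.016,0.117]]]' 0
python3 - <<'E'
from h import *
go(fing(np.pi+.104,52,32,96),.104); print(tool()[0]["gripper_width"])
cv2.imwrite("pics/w1.png",viewer.snapshot("wrist"))
E
```

```text
t: 1.85
position: [474.7, 153.7, 199.3]
eef_rot: [-0.0, 0.999, 0.055, 0.0]
wrist_force: [0.3, -0.5, -0.6]
gripper_width: 0.006
grip_force: 0.0
shift [-0.0006  0.0011  0.1033] turn 0.0051
0.005731903826896251
```

View pics/w1.png

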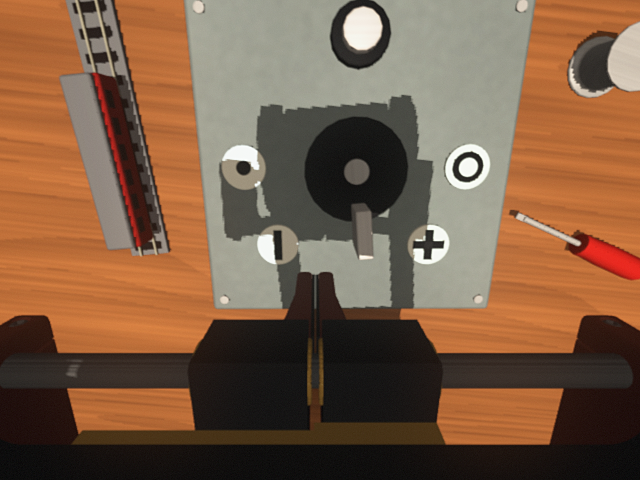

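The wrist view shows the closed fingers at (315,280), just left (+y) of the tab at (363,240). The path down is clear, so I'm descending.

```bash
python3 -m crank '[[[0,0.001,0.03,0],[0,0.001,0.06,0],[0,0.001,0.085,0],[0,0.001,0.103,0],[0,0.001,0.103,0]]]' 0
python3 - <<'E'
from h import *
for rd,off in((0.07,22),(0.17,19.5),(0.27,19.5),(0.37,19.5),(.47,19.5),(.57,19.5),(.67,19.5)):
    go(fing(np.pi+.104+rd,52,off,95),.104+rd)
E
```

```text
t: 2.52
position: [472.2, 148.1, 95.7]
eef_rot: [0.0, 0.999, 0.052, -0.002]
wrist_force: [0.4, -0.0, 0.3]
gripper_width: 0.007
grip_force: 0.0
shift [0.0011 0.0095 0.0007] turn -0.0707
shift [-0.      0.0173  0.0007] turn -0.1707
shift [-0.0008  0.0228  0.0007] turn -0.2707
shift [-0.001   0.0284  0.0007] turn -0.3707
shift [-0.0006  0.0339  0.0007] turn -0.4707
shift [0.0003 0.0394 0.0007] turn -0.5707
shift [0.0017 0.0448 0.0007] turn -0.6707
```

```bash
python3 -m crank '[[[0.001,0.009,0,-0.07],[0.0,0.013,0,-0.12],[0,0.017,0,-0.17],[0,0.02,0,-0.22],[-0.001,0.023,0,-0.27],[-0.001,0.026,0,-0.32],[-0.001,0.028,0,-0.37],[-0.001,0.028,0,-0.37]]]' 0
python3 - <<'E'
from h import *
s,R,y=tool(); print(s["position"],y-.104)
for rd in (.47,.57,.67,.72): go(fing(np.pi+.104+rd,52,19.5,95),.104+rd)
cv2.imwrite("pics/t1.png",viewer.snapshot("top")[150:350,170:370].repeat(3,0).repeat(3,1))
E
```

```text
t: 3.52
position: [476.0, 121.1, 97.6]
eef_rot: [0.0, 0.972, 0.235, 0.0]
wrist_force: [-0.6, -0.3, -0.5]
gripper_width: 0.007
grip_force: 0.1
[476.0134955  121.13835406  97.61512709] 0.36942990383167634
shift [-0.004   0.0056  0.0026] turn -0.1006
shift [-0.0051  0.011   0.0026] turn -0.2006
shift [-0.0057  0.0166  0.0026] turn -0.3006
shift [-0.0058  0.0193  0.0026] turn -0.3506
```

View pics/t1.png

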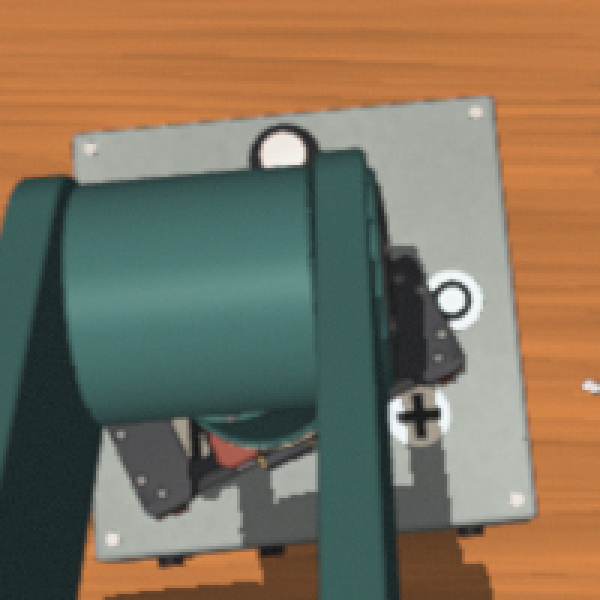

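The hand hides the dial in the top view, so I'll use the wrist camera instead. I'm pushing on but stopping short of the target.

```bash
python3 -m crank '[[[-0.002,0.003,0.001,-0.05],[-0.004,0.006,0.002,-0.1],[-0.005,0.008,0.002,-0.15],[-0.005,0.011,0.002,-0.2],[-0.006,0.014,0.002,-0.25],[-0.006,0.017,0.002,-0.3],[-0.006,0.017,0.002,-0.3]]]' 0
python3 - <<'E'
from h import *
s,R,y=tool(); print(s["position"],y-.104)
W=viewer.camera_params("wrist"); im=viewer.snapshot("wrist"); np.save("W.npy",W,allow_pickle=True)
cv2.imwrite("pics/w2.png",im)
for rd in (.75,.82): go(fing(np.pi+.104+rd,52,19.5,95),.104+rd)
E
```

```text
t: 4.45
position: [478.4, 103.7, 95.0]
eef_rot: [0.0, 0.926, 0.377, 0.0]
wrist_force: [-0.2, 0.6, 0.3]
gripper_width: 0.005
grip_force: 0.2
[478.43170839 103.67959877  95.02629821] 0.669140292460397
shift [-0.0013  0.0042  0.    ] turn -0.0811
shift [-0.0023  0.008   0.    ] turn -0.1511
```

View pics/w2.png

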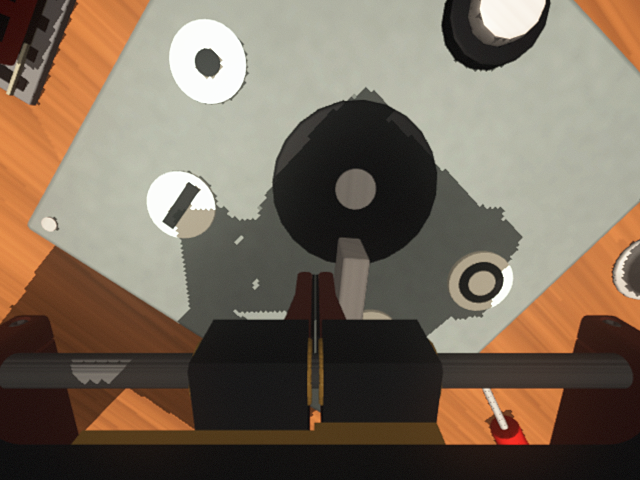

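The wrist view shows the finger touching the tab. The tab's inner top end runs from about (339,238) to (368,240), the hub is at (355,188), and the cross plate's edge shows near (380,315) behind the hand. I'll measure the tab's angle from the hub and its inner end.

Run:
```python
from h import *
W=np.load("W.npy",allow_pickle=True).item()
im=cv2.imread("pics/w2.png")
print("hub",onz(W,(355.5,189),75)[:2].round(1))
for q in((339,238),(368,240)): print(onz(W,q,102).round(1))
p=onz(W,(353.5,239),102)[:2]-A; print(p,np.linalg.norm(p),np.arctan2(p[1],p[0])%6.2832-np.pi-YAW)
hsv=cv2.cvtColor(im,cv2.COLOR_BGR2HSV); m=(hsv[...,2]<60); k=np.zeros_like(m);k[90:236,265:445]=1
c=max(cv2.findContours((m&k).astype(np.uint8),0,1)[0],key=len); e,r=cv2.minEnclosingCircle(c); print("disc",e,r,onz(W,e,70)[:2])
```

```text
hub [530.4 128. ]
[511.5 123.  102. ]
[519.6 113.5 102. ]
[-13.75826324  -7.97364402] 15.901849146278956 0.42126401044980455
disc (353.67108154296875, 181.28024291992188) 83.43705749511719 [532.36441623 130.56124365]
```

```bash
python3 -m crank '[[[-0.001,0.002,0,-0.04],[-0.001,0.004,0,-0.08],[-0.002,0.006,0,-0.12],[-0.002,0.007,0,-0.135],[-0.002,0.007,0,-0.135]]]' 0; python3 -m crank '[[[0,-0.01,0,0],[0,-0.02,0,0],[0,-0.02,-0.05,0],[0,-0.02,-0.1,0],[-0.05,-0.03,-0.12,0],[-0.1,-0.03,-0.12,0],[-0.13,-0.04,-0.12,0],[-0.13,-0.04,-0.12,0]]]' 0
python3 - <<'E'
from h import *
s,R,y=tool(); print(s["position"],y-.104)
W=viewer.camera_params("wrist"); im=viewer.snapshot("wrist"); np.save("W.npy",W,allow_pickle=True)
t=viewer.snapshot("top");cv2.imwrite("pics/t2.png",t); cv2.imwrite("pics/w3.png",im)
cv2.imwrite("pics/b2.png",np.hstack([cv2.resize(im,(480,360)),cv2.resize(t[160:350,180:350],(320,360))]))
E
```

```text
t: 5.12
position: [481.6, 97.5, 94.7]
eef_rot: [-0.0, 0.899, 0.439, -0.0]
wrist_force: [-0.9, -0.2, 0.9]
gripper_width: 0.005
grip_force: 0.8
t: 6.12
position: [368.0, 19.3, 214.5]
eef_rot: [-0.0, 0.899, 0.438, -0.0]
wrist_force: [0.5, 0.3, -0.9]
gripper_width: 0.006
grip_force: 0.0
[368.03996874  19.26575922 214.49129143] 0.8038157920044232
```

View pics/b2.png

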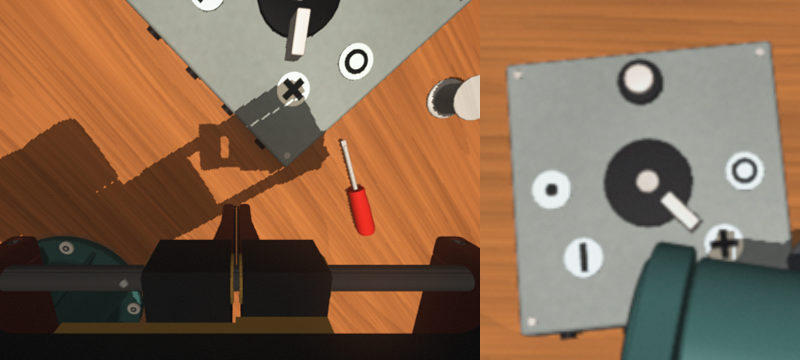

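The tab now points roughly at the cross in both views. In the top crop, the tab runs from (665,197) to (697,226) and the cross is at (724,241). I'll put a number on it.

Run:
```python
from h import *
T=viewer.camera_params("top"); ti=cv2.imread("pics/t2.png")
hsv=cv2.cvtColor(ti,cv2.COLOR_BGR2HSV); m=(hsv[...,2]>170)&(hsv[...,1]<45)
for a,q,s in blobs(m,60,500):
    if 190<q[0]<345 and 180<q[1]<335: print(a,q.round(1),onz(T,q,63)[:2].round(1),onz(T,q,102)[:2].round(1))
k=np.zeros_like(m);k[258:284,272:300]=1
c=max(cv2.findContours((m&k).astype(np.uint8),0,1)[0],key=cv2.contourArea); b=cv2.boxPoints(cv2.minAreaRect(c)); 
W=np.array([onz(T,q,102)[:2] for q in b]); w=W.mean(0)
C=np.array([474.2,55.0])
for Ax in(A,A+[.5,.5]):
    t=w-Ax; t2=t/np.linalg.norm(t); d=C-Ax; print("r",np.linalg.norm(t),"tab",np.arctan2(t[1],t[0])+np.pi-YAW,"cross",np.arctan2(d[1],d[0])+np.pi-YAW,"miss",t2[0]*d[1]-t2[1]*d[0])
e=sorted([W[1]-W[0],W[2]-W[1]],key=np.linalg.norm); print(e,"edge dir",np.arctan(e[1][1]/e[1][0])-YAW)
```

```text
168 [263.9 200.9] [632.2 140.4] [621.9 136.1]
218 [320.4 249.4] [543.9  35.8] [537.1  35.7]
334 [217.4 259.5] [522.8 219.6] [516.8 212.1]
97 [268.6 255.3] [531.8 128.4] [525.5 124.5]
143 [286.  270.7] [504.4  96.6] [499.2  94.1]
329 [234.3 295.4] [459.2 186.5] [455.9 180.3]
r 43.10990292796984 tab 0.7213492290142757 cross 0.8081886134309403 miss 7.808350919777091
r 43.81645458383562 tab 0.7207046730498085 cross 0.8072031327617896 miss 7.838373434649682
[array([ 7.89420119, -7.47614824]), array([-25.48359581, -26.30359371])] edge dir 0.6972308313829603
```

The tab reads 0.72 and the cross 0.81, so it misses by 7.8 mm, inside the 12 mm tolerance but not central. The fingertip's effective offset is 15.5 mm. I'll nudge it on by 0.09 rad.

Run:
```python
from h import *
go(fing(np.pi+.104+.72,52,33,200),.104+.72); go(fing(np.pi+.104+.72,52,33,95),.104+.72)
```

```text
shift [0.1322 0.0223 0.0151] turn 0.0852
shift [0.1321 0.0222 0.1201] turn 0.0852
```

```bash
python3 -m crank '[[[0.04,0.007,0.005,0.03],[0.08,0.014,0.01,0.06],[0.115,0.02,0.015,0.085],[0.132,0.022,0.03,0.085],[0.132,0.022,0.07,0.085],[0.132,0.022,0.1,0.085],[0.132,0.022,0.12,0.085],[0.132,0.022,0.12,0.085]]]' 0; python3 -m crank '[[[0,0,0,0]]]'
python3 - <<'E'
from h import *
for rd,o in((.72,18),(.77,15.5),(.815,15.5)): go(fing(np.pi+.104+rd,52,o,95),.104+rd)
E
```

```text
t: 7.22
position: [468.4, 111.1, 93.1]
eef_rot: [-0.001, 0.916, 0.401, -0.001]
wrist_force: [-0.5, 0.1, 0.1]
gripper_width: 0.005
grip_force: 0.0
t: 7.35
position: [469.8, 110.9, 95.0]
eef_rot: [0.0, 0.916, 0.401, 0.0]
wrist_force: [0.4, -0.6, -0.7]
gripper_width: 0.002
grip_force: 0.0
shift [-0.0003  0.0153  0.    ] turn 0.0015
shift [-0.0011  0.0204  0.    ] turn -0.0485
shift [-0.0016  0.0228  0.    ] turn -0.0935
```

```bash
python3 -m crank '[[[0,0.008,0,0],[0,0.015,0,0],[-0.001,0.018,0,-0.02],[-0.001,0.02,0,-0.05],[-0.001,0.0215,0,-0.07],[-0.0015,0.023,0,-0.09],[-0.0015,0.023,0,-0.09],[-0.0015,0.023,0,-0.09]]]' 0; python3 -m crank '[[[0,-0.01,0,0],[0,-0.02,0,0],[0,-0.02,-0.05,0],[0,-0.02,-0.1,0],[-0.05,-0.03,-0.12,0],[-0.1,-0.03,-0.12,0],[-0.13,-0.04,-0.12,0],[-0.13,-0.04,-0.12,0]]]' 0
python3 - <<'E'
from h import *
T=viewer.camera_params("top"); ti=viewer.snapshot("top"); cv2.imwrite("pics/t3.png",ti)
hsv=cv2.cvtColor(ti,cv2.COLOR_BGR2HSV); m=(hsv[...,2]>170)&(hsv[...,1]<45)
k=np.zeros_like(m);k[258:284,272:300]=1
c=max(cv2.findContours((m&k).astype(np.uint8),0,1)[0],key=cv2.contourArea); r=cv2.minAreaRect(c); print(r)
w=onz(T,r[0],102)[:2]; C=np.array([474.2,55.0]);t=w-A;d=C-A
print("r",np.linalg.norm(t),"tab",np.arctan2(t[1],t[0])+np.pi-YAW,"miss",(t[0]*d[1]-t[1]*d[0])/np.linalg.norm(t))
print("button from box",A+98*np.array([np.cos(YAW),np.sin(YAW)]))
B=[626.9,137.3]; go([*B,180],YAW)
E
```

```text
t: 8.35
position: [484.6, 93.4, 94.6]
eef_rot: [0.0, 0.897, 0.442, -0.0]
wrist_force: [-1.3, 0.1, 0.8]
gripper_width: 0.008
grip_force: 0.6
t: 9.35
position: [371.3, 14.7, 214.5]
eef_rot: [-0.0, 0.898, 0.441, -0.0]
wrist_force: [0.8, -0.3, 1.0]
gripper_width: 0.001
grip_force: 0.0
((287.1393737792969, 269.03277587890625), (21.510196685791016, 6.785954475402832), 39.80556869506836)
r 43.528384740523684 tab 0.7933485373593651 miss 1.3360070564898656
button from box [626.77049352 136.37363715]
shift [0.2519 0.1261 0.035 ] turn 0.8094
```

The tab is now 1.3 mm off the cross centre. Next is the button.

```bash
python3 -m crank '[[[0.045,0.022,0,0],[0.09,0.045,0,0],[0.135,0.067,0,0],[0.18,0.09,0,0],[0.22,0.11,0.01,0],[0.252,0.126,0.035,0],[0.252,0.126,0.06,0],[0.252,0.126,0.06,0]]]' 0
python3 - <<'E'
from h import *
s,R,y=tool(); print(s["position"],s["wrist_force"]); go([626.9,137,115],y)
cv2.imwrite("pics/s4.png",viewer.snapshot("side")[180:420,140:420].repeat(2,0).repeat(2,1))
E
```

```text
t: 10.4
position: [626.2, 139.1, 151.8]
eef_rot: [-0.001, 0.897, 0.442, -0.002]
wrist_force: [-0.9, -0.6, 0.9]
gripper_width: 0.002
grip_force: 0.0
[626.20826361 139.10101065 151.78991717] [-0.94930342 -0.60469648  0.88261308]
shift [-0.0011  0.002   0.0368] turn -0.0
```

View pics/s4.png

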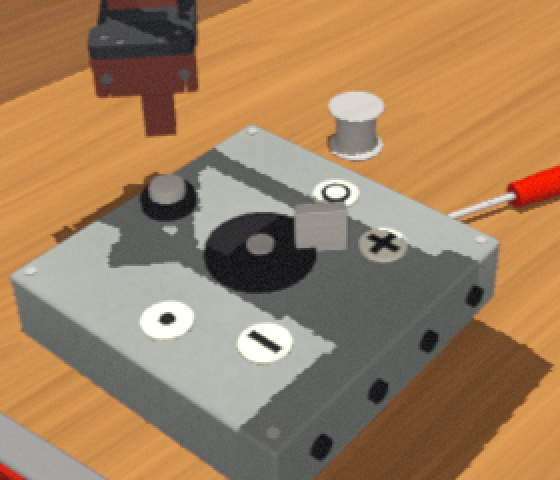

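The fingers hang straight above the button (tip at (160,130) in the crop, cap at (165,190)), and the tab still points at the cross (382,243). Moving down.

```bash
python3 -m crank '[[[-0.001,0.002,0.015,0],[-0.001,0.002,0.03,0],[-0.001,0.002,0.037,0],[-0.001,0.002,0.037,0]]]' 0; python3 -m crank '[[[0,0,0.003,0],[0,0,0.006,0],[0,0,0.009,0],[0,0,0.009,0]]]'; python3 -m crank '[[[0,0,0.002,0],[0,0,0.003,0],[0,0,0.003,0]]]'
```

```text
t: 10.95
position: [627.6, 135.5, 117.0]
eef_rot: [-0.0, 0.897, 0.441, -0.001]
wrist_force: [0.2, -0.4, -0.1]
gripper_width: 0.004
grip_force: 0.0
t: 11.45
position: [628.0, 135.7, 108.4]
eef_rot: [-0.0, 0.897, 0.442, -0.0]
wrist_force: [-0.1, -0.0, -0.4]
gripper_width: 0.0
grip_force: 0.0
t: 11.82
position: [628.2, 135.7, 105.6]
eef_rot: [-0.0, 0.897, 0.442, -0.0]
wrist_force: [0.3, 0.3, 0.3]
gripper_width: 0.007
grip_force: 0.0
```

```bash
python3 -m crank '[[[0,0,0.002,0],[0,0,0.003,0],[0,0,0.003,0]]]'; python3 -m crank '[[[0,0,0.002,0],[0,0,0.003,0],[0,0,0.003,0]]]';  python3 -m crank '[[[0,0,0.002,0],[0,0,0.003,0],[0,0,0.003,0]]]'
```

```text
t: 12.2
position: [628.1, 135.7, 102.5]
eef_rot: [-0.0, 0.897, 0.442, -0.0]
wrist_force: [0.2, -0.7, 0.6]
gripper_width: 0.002
grip_force: 0.0
t: 12.58
position: [628.4, 135.7, 99.9]
eef_rot: [0.0, 0.897, 0.442, 0.0]
wrist_force: [0.4, 0.5, 2.5]
gripper_width: 0.007
grip_force: 1.1
t: 12.95
position: [628.4, 135.7, 96.8]
eef_rot: [0.0, 0.897, 0.442, 0.0]
wrist_force: [-0.1, 0.7, 3.2]
gripper_width: 0.007
grip_force: 2.0
```

```bash
python3 -m crank '[[[0,0,0.001,0],[0,0,0.002,0],[0,0,0.002,0]]]'; python3 -m crank '[[[0,0,0.001,0],[0,0,0.002,0],[0,0,0.002,0]]]'
```

```text
t: 13.32
position: [628.5, 135.7, 95.3]
eef_rot: [0.0, 0.897, 0.442, 0.0]
wrist_force: [-1.5, -0.4, 8.1]
gripper_width: 0.004
grip_force: 4.2
t: 13.7
position: [628.5, 135.8, 95.1]
eef_rot: [0.0, 0.897, 0.442, 0.001]
wrist_force: [-4.8, -0.6, 21.0]
gripper_width: 0.006
grip_force: 10.3
```

The button has bottomed out: the force rose to 21 N with no further travel. I'm releasing it and moving the hand clear.

```bash
python3 -m crank '[[[0,0,-0.004,0],[0,0,-0.015,0],[0,0,-0.04,0],[0,0,-0.08,0],[0,0,-0.12,0],[-0.04,-0.02,-0.12,0],[-0.09,-0.045,-0.12,0],[-0.135,-0.067,-0.12,0]]]'; python3 -m crank '[[[-0.045,-0.022,0,0],[-0.09,-0.045,0,0],[-0.115,-0.057,0,0],[-0.115,-0.057,0,0],[-0.115,-0.057,0,0]]]'
python3 - <<'E'
from h import *
T=viewer.camera_params("top"); ti=viewer.snapshot("top"); t0=cv2.imread("pics/top0.png")
hsv=cv2.cvtColor(ti,cv2.COLOR_BGR2HSV); m=(hsv[...,2]>170)&(hsv[...,1]<45)
k=np.zeros_like(m);k[258:284,272:300]=1
c=max(cv2.findContours((m&k).astype(np.uint8),0,1)[0],key=cv2.contourArea); r=cv2.minAreaRect(c); print(r)
w=onz(T,r[0],102)[:2]; C=np.array([474.2,55.0]);t=w-A;d=C-A
print("r",np.linalg.norm(t),"miss",(t[0]*d[1]-t[1]*d[0])/np.linalg.norm(t))
cv2.imwrite("pics/f.png",ti[100:400,80:480].repeat(2,0).repeat(2,1)); s=arm.observe(); print(s["position"],s["wrist_force"],s["dq"].round(3))
E
```

```text
t: 14.7
position: [490.6, 69.0, 212.4]
eef_rot: [-0.0, 0.897, 0.442, -0.001]
wrist_force: [-0.0, 0.3, 1.3]
gripper_width: 0.007
grip_force: 0.0
t: 15.32
position: [378.6, 13.3, 213.0]
eef_rot: [0.0, 0.897, 0.441, 0.001]
wrist_force: [-0.2, 0.1, -0.2]
gripper_width: 0.008
grip_force: 0.0
((287.13116455078125, 269.0618591308594), (21.53008270263672, 6.82489538192749), 39.289405822753906)
r 43.549831620657855 miss 1.4336536491552745
[378.86831567  13.36537675 212.93458725] [ 0.30701296  1.2651167  -0.24150003] [ 0.005  0.007 -0.002 -0.003  0.003 -0.003]
```

View pics/f.png

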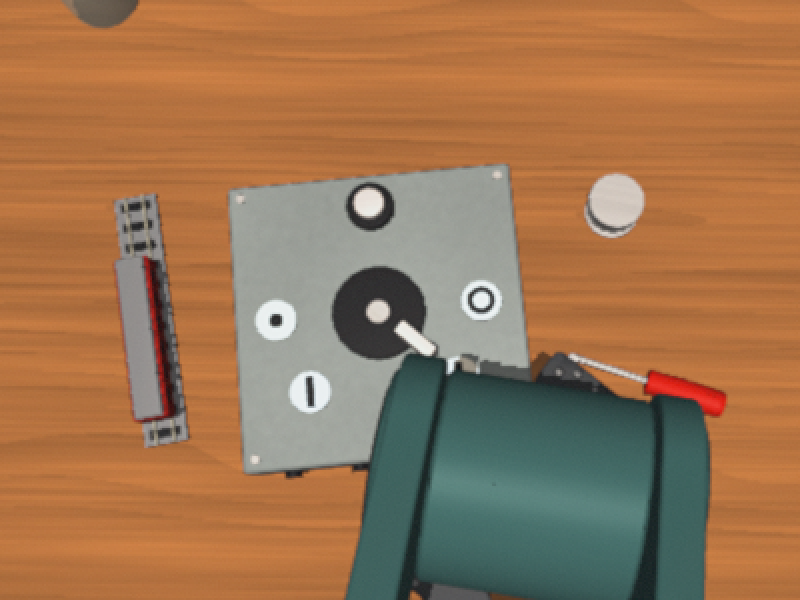

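The tab points at the cross (tip at (432,350)), the button is up at (369,202), and the railcar, spool and screwdriver are where they were. The hand is clear at z = 213 mm.

```bash
python3 -c "
from cell import arm
print(arm.sign_off())"
```

```text
the job is handed in; nothing more can be done
None
```

The dial tab rests about 1.4 mm off the centre of the cross plate, the button was pressed fully down and came back up, the hand is clear with the railcar, spool and screwdriver unmoved, and the job is handed in (no verdict came back).

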